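# Square the vial block to the fence

### The job

Push the heavy aluminium vial block round and up to the low aluminium fence with the fingertips (nudge one corner, then another, as needed) until one of its long sides lies flat against the front of the fence with neither end of the block sticking out past the fence. Do not grip, lift, tip or ram the block; leave the two capped vials, the mouse, the pen and the loose cap where they are. Finish clear of the block.

Things in the scene. Friction and masses are not known exactly. Their poses are not given: they have to be found in the camera images.
- block: Heavy aluminium vial block lying loose on the worktop: 120 mm long (its x axis), 90 mm wide (y), 42 mm high, about 0.9 kg, six round 28 mm bores in its top. Origin at the centre of its underside. Long sides are 45 mm from it along y (either may face the fence), ends 60 mm along x. Dry friction, 3 to 10 N; a push near a corner turns and shifts it (friction radius about 63 mm); it stays put.
- fence: Low straight fence of aluminium angle fixed to the worktop: upright 180 mm long (its y axis), 30 mm high, 6 mm thick, with a screwed foot flange behind it. Origin at the foot of its flat front face, half-way along its length; its -x axis points out of the front face, to the side (nearer the robot) where the block is. With a long side flat against it, the block's origin is 45 mm in front of it.
- vial_left: Bystander: upright capped vial, 27 mm diameter, 68 mm high, beyond the left (+y) end of the fence. Origin at the centre of its underside.
- vial_right: Bystander: upright capped vial, 27 mm diameter, 68 mm high, beyond the right (-y) end of the fence. Origin at the centre of its underside. (To its right stands a tall cabinet: its left side runs from x 0.34, y -0.36 to x 0.77, y -0.495.)
- mouse: Bystander: black computer mouse, 62 x 112 x 41 mm, lying to the left of the block, in front of the computer tower. Origin at the centre of its underside. (Solid 0.4 m high tower: its right side runs from x 0.46, y 0.16 to x 0.84, y 0.04.)
- pen: Bystander: slim pen, 145 x 12 x 9 mm, lying to the left of the fence, beside the computer tower. Origin at the middle of its underside.
- cap: Bystander: ribbed screw cap, 41 mm diameter, 20 mm high, lying behind the left end of the fence. Origin at the centre of its underside.

How it is judged (in metres and radians):
At the end, for the whole second after the job is handed in: The block lies flat on the worktop at rest, one long side against the front of the fence (origin 42 to 48 mm in front of the face, long axis within 0.035 rad of the fence), and no end more than 2 mm past an end of the fence (x of block in the frame of fence between -0.048 and -0.042 m and y of block in the frame of fence between -0.032 and 0.032 m and angle between the x axis of block and the y axis of fence, either way round below 0.035 rad and angle between block's own z axis and vertical below 0.03 rad and height (world z) of block below 0.003 m and linear speed of block below 0.01 m/s); the robot touches nothing.
It fails at once if the block is lifted off the worktop or tipped (height (world z) of block above 0.006 m or angle between block's own z axis and vertical above 0.1 rad).
It fails at once if the block is gripped or rammed (more than 45 N from the fingers) (contact force between the fingers and block above 45 N).
It fails at once if a vial is moved by more than 15 mm or tipped (distance of any of vial_left, vial_right from where it was at the start of the episode above 0.015 m or angle between any of vial_left, vial_right's own z axis and vertical above 0.3 rad).
It fails at once if the mouse, the pen or the cap is moved by more than 20 mm (distance of any of mouse, pen, cap from where it was at the start of the episode above 0.02 m).
It also fails if it takes over 69 s, if anything falls off the work surface, if the arm or the gripper's body presses on something with over 40 N, if the wrist force passes 120 N, or if a joint passes its speed limit or range.

### The arm

A 6-joint arm with a two-finger parallel gripper is mounted at the origin on a cart in front of the work surface, level with it; the furniture and walls round the work are solid. World frame = base frame: x ahead of the robot, y to its left, z up, the work surface at z = 0. Lengths are in m, angles in degrees, forces in N, time in s.
With the tool pointing down it reaches from about 0.35 to 0.875 m from the base axis. Payload 4.2 kg.
Tool frame: the origin (TCP) lies where the fingers leave the gripper's body, on its centre line; the fingertips stand 70 mm ahead of it and the grasp point (between the pads) lies 51 mm ahead of it; z points along the fingers, y is the direction in which the jaws open and shut (so a half turn about z gives the same grasp; the last joint's range is limited). The gripper opens to 87 mm and grips with 3 to 60 N. Pads are 19 mm wide; open, the fingers measure 117 mm over their backs; the gripper's body (75 mm by 190 mm) begins 51 mm behind the grasp point.
Start: joints at [81.394, 22.042, 0.453, 0, -68.411, -14.817], TCP at [0.248, 0.573, 0.292] pointing down, gripper open.
Joint ranges: [-179.83, 179.83], [-69.29, 118.12], [-61.27, 80.66], [-181.25, 117.63], [-171.15, -9.14], [-177.46, 177.46]. Speed limits (degrees/s): [159.86, 159.86, 180, 180, 180, 180].

### API

Orientations are given as a 3x3 rotation matrix whose columns are the frame's x, y, z axes.
In Python, from station import sense, capture, camera_model, finish_job gives the robot as it stands.
- The arm moves only by the shell command python3 -m inch 'ROWS'. ROWS is JSON, a list of rows, each an object with "hand": the closure, from 0 (fully open) to 1 (shut); "slide": the shift along the world's x, y, z in cm, a list of three; "yaw": the turn about the world's z in rad. A call has 1 to 10 rows; each row is the pose to reach, as a shift and turn from the pose commanded when the call began; what a row does not reach only later rows make up. A row lasts 1/8 s, in which the tool goes at most 62.5 mm and 10.7 degrees, less where a joint would pass 70% of its speed; a pose out of reach is approached as far as the arm can. A call with a gripper value outside its range is refused whole. The fingers move at their own pace and stop on an object; the grip force is fixed at half the most. Time passes only in rows, so rows that repeat a pose let the fingers close. It gives the time, the measured TCP pose, the force and the opening at its end, in the units of the state.
- sense(): the state, without advancing time (a new reading comes with each control period).
- capture(name): name is "side" or "top" or "wrist"; returns the picture (420x560x3 uint8, blue, green, red); there is no depth.
- camera_model(name): a dict with "mtx" (3x3 intrinsics, pixels), "xyz" and "orientation" of the camera in the world; the wrist camera has in their place "tool_from_camera" (4x4, takes a point from camera to tool coordinates, whose origin is the TCP and whose axes are the flange's). Camera axes: x right, y up, looking along -z (the intrinsics and any distortion apply to the point x, -y, -z); pixel columns grow to the right and rows downward; lengths in m; the calibration is good to about 2 mm. A picture is of the moment at which its call begins: read the wrist's pose just before it. camera_model takes no time and is no camera call.
- finish_job(): hands the job in, once; it reports no verdict.
The state is a dict: "time_s": time; "joints": joint angles; "joint_velocities": joint speeds; "effort": joint torques, N m; "tcp_pos": TCP position; "ee_rot": TCP orientation; "wrist_force": force on the tool from outside, world axes, zero at the start; "moment": the same for the moment, N m; "gripper_width": opening from 0.0 (shut) to 1.0 (fully open).
Only numpy, scipy, OpenCV 4.12 (cv2) and the standard library are available. Lean on these libraries where they do the work, as an engineer would, in place of code of your own. Each camera call takes 0.05 s, during which the arm holds its last target. There are 200 camera calls.

## Working session

There is one attempt and no reset: what is moved stays moved. The work goes in short steps, Python scripts to look and compute and a shell command to move; the robot and the scene stay as the last step left them, time stands still between calls to the robot, and variables do not carry over. Pictures are saved under pics/ and viewed, about 8 in all and at most 12, crops included, and the job is handed in when it is done.

```bash
mkdir -p pics; python3 - <<'E'
from station import *
import cv2
for n in("top","side"):
    cv2.imwrite(f"pics/{n}0.png",cv2.resize(capture(n),None,fx=1.4,fy=1.4,interpolation=cv2.INTER_CUBIC)); print(n,camera_model(n))
s=sense();print(s)
E
```

```text
top {'mtx': array([[382.76348344,   0.        , 278.4805819 ],
       [  0.        , 382.76348344, 212.86741558],
       [  0.        ,   0.        ,   1.        ]]), 'xyz': array([ 0.46234617, -0.1423536 ,  0.87140357]), 'orientation': array([[-0.00116609,  0.98319097, -0.18257646],
       [-0.999427  ,  0.00503034,  0.03347202],
       [ 0.03382781,  0.18251087,  0.98262173]])}
side {'mtx': array([[443.55931465,   0.        , 277.48309689],
       [  0.        , 443.55931465, 209.56973352],
       [  0.        ,   0.        ,   1.        ]]), 'xyz': array([0.07717526, 0.09784288, 0.65118798]), 'orientation': array([[-0.47419723,  0.62888021, -0.61615474],
       [-0.88037992, -0.34526693,  0.32514912],
       [-0.00825801,  0.69663507,  0.71737813]])}
{'time_s': 0.1, 'joints': array([ 8.13922908e+01,  2.20891010e+01,  3.89263703e-01, -2.71309998e-02,
       -6.84118283e+01, -1.48170872e+01]), 'joint_velocities': array([ 0.03501765, -0.13167905,  0.18980622,  0.08655584, -0.07593115,
       -0.07617993]), 'effort': array([-1.36882563e-04, -3.91691852e+01,  1.87934554e+01,  4.23180073e+00,
        1.34753046e-02, -6.85758232e-05]), 'tcp_pos': array([0.24827402, 0.57314568, 0.29124654]), 'ee_rot': array([[ 9.17513242e-01, -3.97704566e-01, -7.27036619e-04],
       [-3.97705224e-01, -9.17511358e-01, -1.86103994e-03],
       [ 7.30797274e-05,  1.99667505e-03, -9.99998004e-01]]), 'wrist_force': array([-0.28909926,  0.83113278, -0.31877732]), 'moment': array([-0.0454906 ,  0.00192719,  0.07662485]), 'gripper_width': 1.0015066675858326}
```

View pics/top0.png

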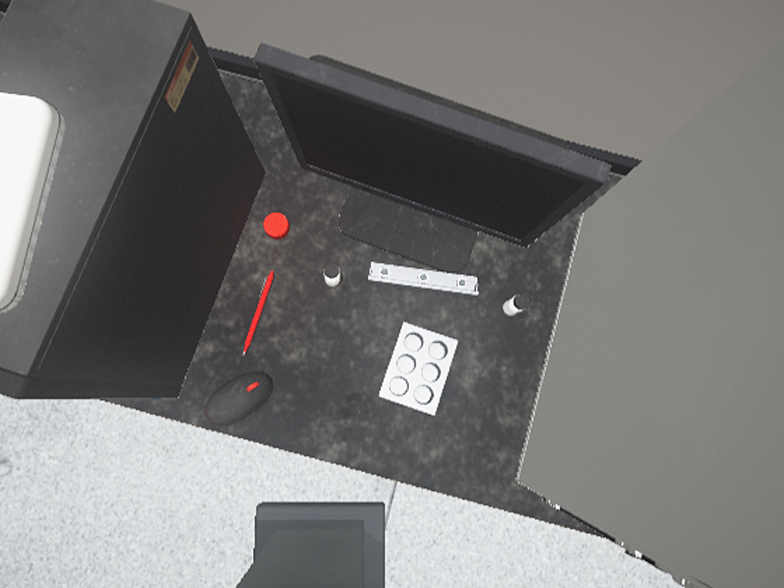

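View pics/side0.png

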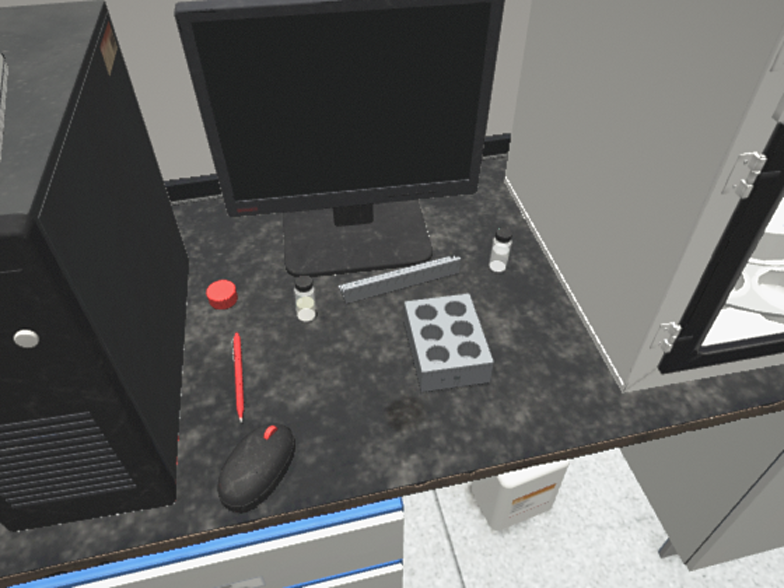

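The top view shows the block with top corners near (404,321), (459,340), (436,414) and (380,397). The fence front runs from (369,278) to (478,294), with vials at (332,275) and (513,304). I'll enlarge that area.

```bash
cat >h.py <<'E'
from station import *
import cv2, numpy as np
def crop(n,out,x0,y0,w,h,f):
    cv2.imwrite(out,cv2.resize(capture(n)[y0:y0+h,x0:x0+w],None,fx=f,fy=f,interpolation=cv2.INTER_CUBIC))
def world(n,uv,z):
    m=camera_model(n);uv=np.atleast_2d(uv).astype(float);K=m['mtx']
    d=np.c_[(uv[:,0]-K[0,2])/K[0,0],-(uv[:,1]-K[1,2])/K[1,1],-np.ones(len(uv))]@np.array(m['orientation']).T
    return m['xyz']+d*((z-m['xyz'][2])/d[:,2])[:,None]
def proj(n,P):
    m=camera_model(n);K=m['mtx'];c=(np.atleast_2d(P)-m['xyz'])@np.array(m['orientation'])
    return np.c_[K[0,0]*c[:,0]/-c[:,2]+K[0,2],K[1,2]+K[1,1]*c[:,1]/c[:,2]]
E
python3 -c "
from h import *
crop('top','pics/t1.png',225,175,150,130,5)"
```

```text
(no output)
```

View pics/t1.png

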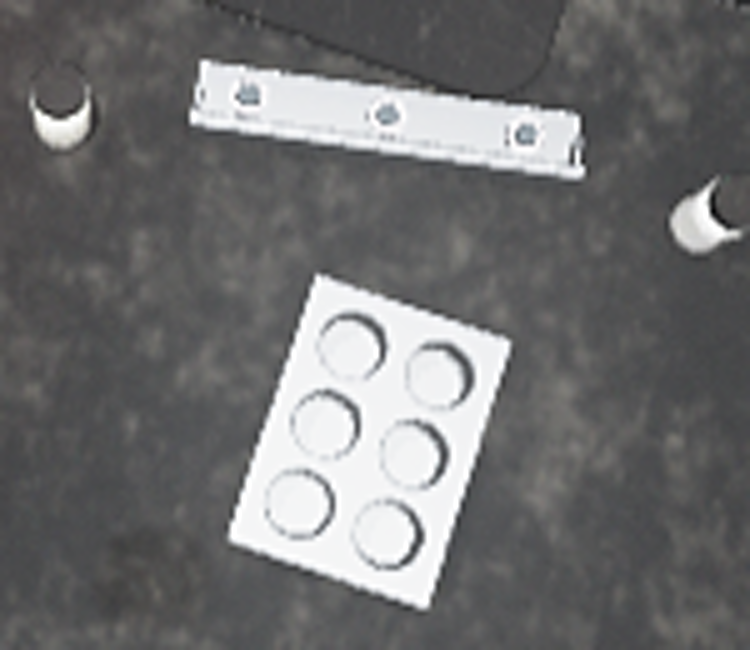

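```bash
cat >>h.py <<'E'
def block(P):
    P=np.asarray(P)[:,:2]; c=P.mean(0); # corners far-left, far-right, near-right, near-left
    return c
E
python3 - <<'E'
from h import *
o=np.array([225,175])
f=lambda p:np.array(p,float)/5+o-.4
B=world('top',f([(318,274),(511,342),(429,608),(229,541)]),.042)
print(B.round(4),B.mean(0).round(4),[np.linalg.norm(B[i]-B[(i+1)%4]).round(4) for i in range(4)])
for a,b in((0,3),(1,2)): d=B[a]-B[b];print(np.degrees(np.arctan2(d[1],d[0])))
for z in(0,.03):
  F=world('top',f([(191,125),(583,180)]),z);d=F[0]-F[1];print(z,F.round(4),F.mean(0).round(4),np.linalg.norm(d),np.degrees(np.arctan2(d[1],d[0]))-90)
V=world('top',f([(63,138),(700,240)]),0.0);print(V)
# side fence bottom front edge (1.4x): 
S=world('side',np.array([(344,300),(463,270)])/1.4,0);print(S)
S=world('side',np.array([(338,289),(460,258)])/1.4,.03);print(S)
E
```

```text
[[ 0.5797 -0.1919  0.042 ]
 [ 0.5501 -0.2761  0.042 ]
 [ 0.4367 -0.2383  0.042 ]
 [ 0.4648 -0.1532  0.042 ]] [ 0.5078 -0.2148  0.042 ] [np.float64(0.0893), np.float64(0.1196), np.float64(0.0896), np.float64(0.1213)]
-18.58459421427649
-18.42221094517343
0 [[ 0.6555 -0.1355  0.    ]
 [ 0.6304 -0.3184  0.    ]] [ 0.6429 -0.227   0.    ] 0.18460364812629723 -7.816836203904998
0.03 [[ 0.6488 -0.1358  0.03  ]
 [ 0.6246 -0.3124  0.03  ]] [ 0.6367 -0.2241  0.03  ] 0.17824825823520288 -7.816836203905012
[[ 0.64894195 -0.07622886  0.        ]
 [ 0.60227787 -0.37225901  0.        ]]
[[ 0.65574297 -0.13452888  0.        ]
 [ 0.62564107 -0.31972128  0.        ]]
[[ 0.65243979 -0.12560539  0.03      ]
 [ 0.62400413 -0.3106235   0.03      ]]
```

```bash
python3 -m inch '[{"hand":1,"slide":[1,-6,0],"yaw":0},{"hand":1,"slide":[2,-12,0],"yaw":0},{"hand":1,"slide":[3,-18,0],"yaw":0},{"hand":1,"slide":[4,-24,0],"yaw":0},{"hand":1,"slide":[5,-29.5,0],"yaw":0},{"hand":1,"slide":[6.5,-35,0],"yaw":0},{"hand":1,"slide":[8.5,-40.5,0],"yaw":0},{"hand":1,"slide":[10.5,-46,0],"yaw":0},{"hand":1,"slide":[13,-51.5,0],"yaw":0},{"hand":1,"slide":[15,-57,0],"yaw":0}]'
```

```text
time_s: 1.4
tcp_pos: [0.3988, 0.0016, 0.2925]
ee_rot: [[0.918, -0.397, 0.001], [-0.397, -0.918, 0.0], [0.001, -0.001, -1.0]]
wrist_force: [0.2, 0.4, -0.1]
gripper_width: 0.015
```

```bash
python3 -m inch '[{"hand":1,"slide":[2,-5,0],"yaw":0},{"hand":1,"slide":[5,-10,0],"yaw":0},{"hand":1,"slide":[10,-13,0],"yaw":0},{"hand":1,"slide":[14,-15,0],"yaw":0},{"hand":1,"slide":[18.2,-15.5,-4],"yaw":0},{"hand":1,"slide":[18.2,-15.5,-9],"yaw":0},{"hand":1,"slide":[18.2,-15.5,-14],"yaw":0},{"hand":1,"slide":[18.2,-15.5,-18],"yaw":0},{"hand":1,"slide":[18.2,-15.5,-20.2],"yaw":0},{"hand":1,"slide":[18.2,-15.5,-20.2],"yaw":0}]'; python3 -c "
from h import *
crop('top','pics/t2.png',215,165,170,150,4)"
```

```text
time_s: 2.65
tcp_pos: [0.5791, -0.1515, 0.088]
ee_rot: [[0.917, -0.398, -0.005], [-0.398, -0.917, 0.0], [-0.005, 0.002, -1.0]]
wrist_force: [0.2, -0.9, 0.4]
gripper_width: 0.007
```

View pics/t2.png

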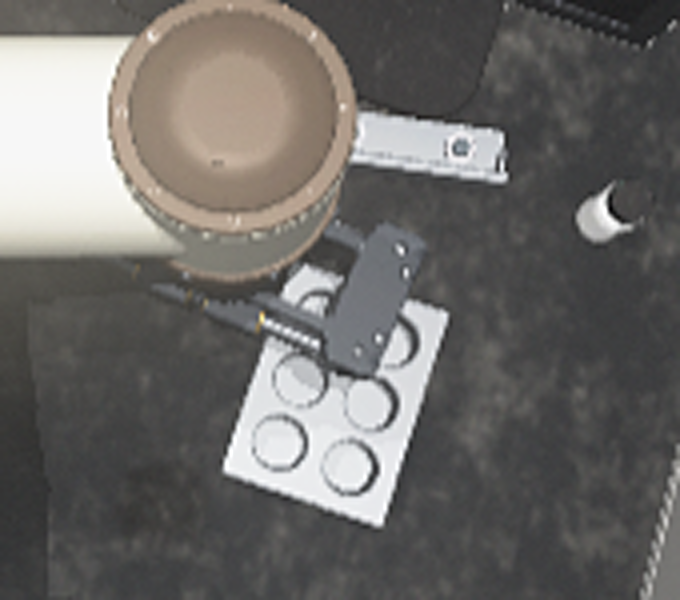

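The block hasn't moved and the poker stands off its left-front side. I'll start push 1.

```bash
python3 -m inch '[{"hand":1,"slide":[-0.3,-0.8,0],"yaw":0},{"hand":1,"slide":[-0.5,-1.4,0],"yaw":0},{"hand":1,"slide":[-0.5,-1.9,0],"yaw":0},{"hand":1,"slide":[-0.5,-2.4,0],"yaw":0},{"hand":1,"slide":[-0.5,-2.9,0],"yaw":0},{"hand":1,"slide":[-0.5,-3.4,0],"yaw":0},{"hand":1,"slide":[-0.5,-3.9,0],"yaw":0},{"hand":1,"slide":[-0.5,-4.3,0],"yaw":0},{"hand":1,"slide":[-0.5,-4.7,0],"yaw":0},{"hand":1,"slide":[-0.5,-5.1,0],"yaw":0}]'; python3 -m inch '[{"hand":1,"slide":[-0.1,-0.5,0],"yaw":0},{"hand":1,"slide":[-0.2,-1,0],"yaw":0},{"hand":1,"slide":[-0.3,-1.5,0],"yaw":0},{"hand":1,"slide":[-0.4,-2,0],"yaw":0},{"hand":1,"slide":[-0.5,-2.5,0],"yaw":0},{"hand":1,"slide":[-0.6,-3,0],"yaw":0},{"hand":1,"slide":[-0.6,-3,0],"yaw":0}]'; python3 -c "
from h import *
crop('top','pics/t3.png',215,165,170,150,4)
crop('side','pics/s3.png',200,140,200,150,4)"
```

```text
time_s: 3.95
tcp_pos: [0.5756, -0.2027, 0.0903]
ee_rot: [[0.918, -0.397, 0.0], [-0.397, -0.918, 0.0], [0.0, -0.0, -1.0]]
wrist_force: [1.8, 3.3, 0.7]
gripper_width: 0.006
time_s: 4.82
tcp_pos: [0.5691, -0.2332, 0.0902]
ee_rot: [[0.917, -0.398, -0.001], [-0.398, -0.917, -0.0], [-0.001, 0.001, -1.0]]
wrist_force: [1.4, 0.8, 0.5]
gripper_width: 0.006
```

View pics/t3.png

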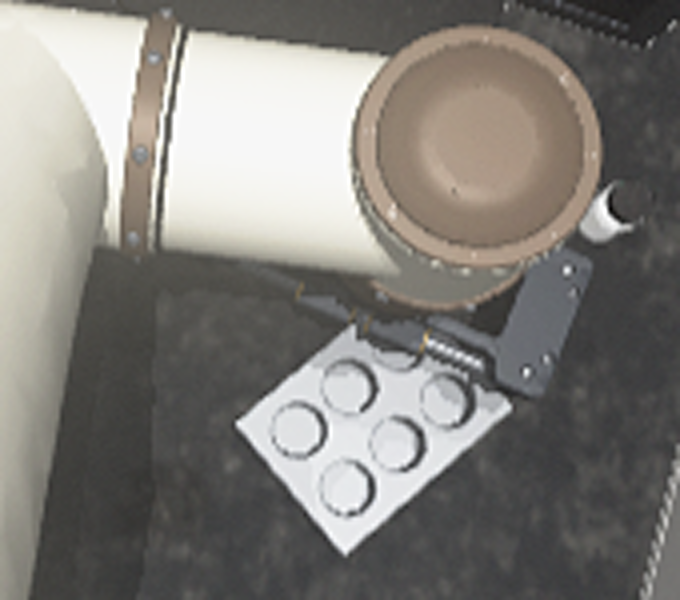

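The block has turned clockwise. Its visible top corners are tail-left (237,424), tail-right (346,555) and head-right (512,406).

```bash
cat >>h.py <<'E'
FO=np.array([.641,-.225]);FY=np.array([.136,.9907]);FX=np.array([.9907,-.136])
E
python3 - <<'E'
from h import *
P=world('top',np.array([(237,424),(346,555),(512,406)])/4+[215,165]-.4,.042)[:,:2]
c=(P[0]+P[2])/2;u=P[2]-P[1];L=np.linalg.norm(u);u/=L
a=np.arctan2(u[1],u[0]);r=np.array([u[1],-u[0]])
print(P.round(4),c.round(4),L,np.linalg.norm(P[0]-P[1]),np.degrees(a))
R2=.069
for tgt in [np.degrees(a)]+[-60,-70,-80,-90,-98]:
    print(tgt)
    t=np.radians(tgt)-a;Rm=np.array([[np.cos(t),-np.sin(t)],[np.sin(t),np.cos(t)]])
    cor=c+.079*u; cc=cor+Rm@(c-cor); uu=Rm@u; rr=Rm@r
    print(' c',cc.round(4),'poker centre (gap17)',(cc-.05*uu+.062*rr).round(4), 'fence frame',((cc-FO)@FX).round(4),((cc-FO)@FY).round(4))
print('approach',(c-.05*u+.09*r).round(4))
E
```

```text
[[ 0.4905 -0.1605]
 [ 0.4219 -0.2183]
 [ 0.5001 -0.3092]] [ 0.4953 -0.2348] 0.11989896156991012 0.08966399209891177 -49.28770524401231
-49.28770524401231
 c [ 0.4953 -0.2348] poker centre (gap17) [ 0.4157 -0.2374] fence frame -0.143 -0.0296
-60
 c [ 0.5073 -0.2263] poker centre (gap17) [ 0.4286 -0.214 ] fence frame -0.1322 -0.0195
-70
 c [ 0.5198 -0.2205] poker centre (gap17) [ 0.4445 -0.1947] fence frame -0.1207 -0.012
-80
 c [ 0.5331 -0.2169] poker centre (gap17) [ 0.4634 -0.1785] fence frame -0.108 -0.0067
-90
 c [ 0.5468 -0.2157] poker centre (gap17) [ 0.4848 -0.1657] fence frame -0.0946 -0.0036
-98
 c [ 0.5578 -0.2165] poker centre (gap17) [ 0.5034 -0.1584] fence frame -0.0836 -0.0029
approach [ 0.3945 -0.2556]
```

```bash
python3 -m inch '[{"hand":1,"slide":[0.6,0.9,0],"yaw":0},{"hand":1,"slide":[0.6,0.9,4],"yaw":0},{"hand":1,"slide":[0.3,0.9,8],"yaw":0},{"hand":1,"slide":[-4.5,-0.3,8],"yaw":-0.12},{"hand":1,"slide":[-9,-1.5,8],"yaw":-0.25},{"hand":1,"slide":[-13.5,-2.1,8],"yaw":-0.38},{"hand":1,"slide":[-17.5,-2.2,8],"yaw":-0.5},{"hand":1,"slide":[-17.5,-2.2,4],"yaw":-0.5},{"hand":1,"slide":[-17.5,-2.2,-0.2],"yaw":-0.5},{"hand":1,"slide":[-17.5,-2.2,-0.2],"yaw":-0.5}]'; python3 -c "
from station import *
print(sense()['joints'].round(1))"
```

```text
time_s: 6.18
tcp_pos: [0.3923, -0.2537, 0.086]
ee_rot: [[0.615, -0.789, -0.008], [-0.789, -0.615, 0.002], [-0.007, 0.005, -1.0]]
wrist_force: [0.2, 1.6, 0.2]
gripper_width: 0.006
[-12.9  22.8 -35.4  -0.  -32.3  50.8]
```

```bash
python3 -m inch '[{"hand":1,"slide":[0.8,0.6,0],"yaw":0},{"hand":1,"slide":[1.4,1.1,0],"yaw":0},{"hand":1,"slide":[1.9,1.5,0],"yaw":0},{"hand":1,"slide":[2.3,1.9,0],"yaw":0},{"hand":1,"slide":[2.6,2.4,0],"yaw":0},{"hand":1,"slide":[2.9,2.9,0],"yaw":0},{"hand":1,"slide":[3.2,3.5,0],"yaw":0},{"hand":1,"slide":[3.5,4.1,0],"yaw":0},{"hand":1,"slide":[3.9,4.6,0],"yaw":0},{"hand":1,"slide":[4.3,5.1,0],"yaw":0}]'; python3 -m inch '[{"hand":1,"slide":[0.45,0.5,0],"yaw":0},{"hand":1,"slide":[0.9,1,0],"yaw":0},{"hand":1,"slide":[0.9,1,0],"yaw":0}]'; python3 -c "
from h import *
crop('top','pics/t4.png',215,165,170,150,4)"
```

```text
time_s: 7.42
tcp_pos: [0.435, -0.2035, 0.0881]
ee_rot: [[0.614, -0.789, -0.006], [-0.789, -0.614, 0.0], [-0.004, 0.005, -1.0]]
wrist_force: [-4.8, -4.4, 5.5]
gripper_width: 0.008
time_s: 7.8
tcp_pos: [0.4444, -0.1931, 0.0879]
ee_rot: [[0.614, -0.789, -0.005], [-0.789, -0.614, 0.001], [-0.004, 0.003, -1.0]]
wrist_force: [-4.7, -0.0, 3.5]
gripper_width: 0.005
```

View pics/t4.png

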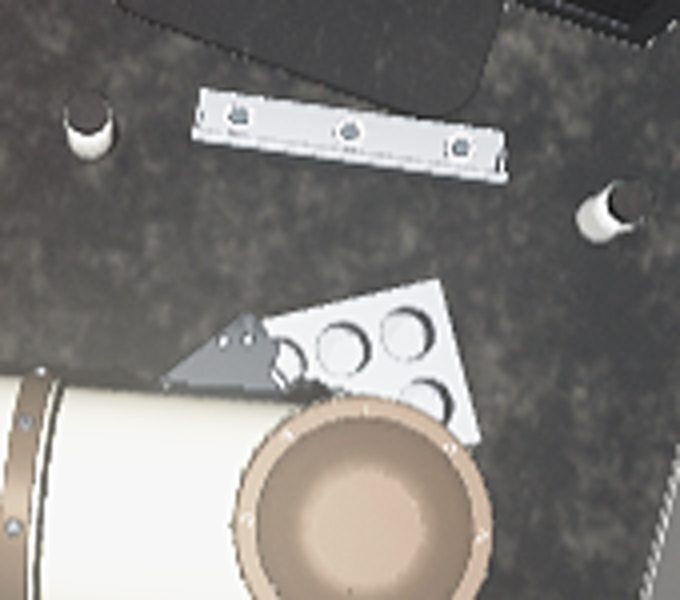

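Now visible: head-left corner (437,281), head-right corner (480,443), and the far long edge running toward (270,319).

```bash
python3 - <<'E'
from h import *
P=world('top',np.array([(437,281),(480,443),(270,319)])/4+[215,165]-.4,.042)[:,:2]
hl,hr,e=P
w=hl-hr; a1=np.degrees(np.arctan2(w[1],w[0]))-90; d=hl-e; a2=np.degrees(np.arctan2(d[1],d[0]))
a=np.radians((a1+a2)/2);u=np.array([np.cos(a),np.sin(a)]);r=np.array([u[1],-u[0]])
c=(hl+hr)/2-.06*u
print(P.round(4),np.linalg.norm(w),a1,a2,c.round(4),'fence',((c-FO)@FX).round(4),((c-FO)@FY).round(4))
print('contact pt body coords x,y', (np.array([.4444,-.1931])-c)@u,(np.array([.4444,-.1931])-c)@r)
E
```

```text
[[ 0.568  -0.27  ]
 [ 0.4804 -0.2912]
 [ 0.5469 -0.1784]] 0.09013090213140808 -76.38263385301023 -77.05374473893342 [ 0.5104 -0.2222] fence -0.1298 -0.015
contact pt body coords x,y -0.043499396366157406 0.05754262920915796
```

```bash
python3 -m inch '[{"hand":1,"slide":[-1,-0.8,0],"yaw":0},{"hand":0.6,"slide":[-2.2,-1.5,3],"yaw":0},{"hand":0.3,"slide":[-2.2,-1.5,6],"yaw":0.15},{"hand":0.15,"slide":[-2.2,-1.5,6],"yaw":0.32},{"hand":0.15,"slide":[-2.2,-1.5,6],"yaw":0.5},{"hand":0.15,"slide":[-2.2,-1.5,6],"yaw":0.65},{"hand":0.15,"slide":[-2.2,-1.5,6],"yaw":0.773},{"hand":0.15,"slide":[-2.2,-1.5,3],"yaw":0.773},{"hand":0.15,"slide":[-2.2,-1.5,0],"yaw":0.773},{"hand":0.15,"slide":[-2.2,-1.5,0],"yaw":0.773}]'
```

```text
time_s: 9.1
tcp_pos: [0.4234, -0.2087, 0.0867]
ee_rot: [[0.991, -0.136, -0.003], [-0.136, -0.991, 0.001], [-0.003, -0.0, -1.0]]
wrist_force: [-0.8, -0.2, 0.2]
gripper_width: 0.835
```

```bash
python3 -m inch '[{"hand":0.15,"slide":[0.6,-0.08,0],"yaw":0},{"hand":0.15,"slide":[1.2,-0.16,0],"yaw":0},{"hand":0.15,"slide":[1.8,-0.25,0],"yaw":0},{"hand":0.15,"slide":[2.4,-0.33,0],"yaw":0},{"hand":0.15,"slide":[3,-0.41,0],"yaw":0},{"hand":0.15,"slide":[3.6,-0.49,0],"yaw":0},{"hand":0.15,"slide":[4.2,-0.58,0],"yaw":0},{"hand":0.15,"slide":[4.8,-0.66,0],"yaw":0},{"hand":0.15,"slide":[5.4,-0.74,0],"yaw":0},{"hand":0.15,"slide":[6,-0.82,0],"yaw":0}]';python3 -m inch '[{"hand":0.15,"slide":[0.6,-0.08,0],"yaw":0},{"hand":0.15,"slide":[1.2,-0.16,0],"yaw":0},{"hand":0.15,"slide":[1.8,-0.25,0],"yaw":0},{"hand":0.15,"slide":[2.4,-0.33,0],"yaw":0},{"hand":0.15,"slide":[2.4,-0.33,0],"yaw":0}]'; python3 -c "
from h import *
crop('top','pics/t5.png',215,165,170,150,4)"
```

```text
time_s: 10.35
tcp_pos: [0.4826, -0.216, 0.0883]
ee_rot: [[0.991, -0.135, -0.005], [-0.135, -0.991, 0.001], [-0.005, -0.001, -1.0]]
wrist_force: [-5.1, 4.0, 2.3]
gripper_width: 0.853
time_s: 10.98
tcp_pos: [0.5068, -0.2199, 0.0882]
ee_rot: [[0.991, -0.137, -0.004], [-0.137, -0.991, 0.001], [-0.004, -0.0, -1.0]]
wrist_force: [-5.4, -0.1, 2.6]
gripper_width: 0.851
```

View pics/t5.png

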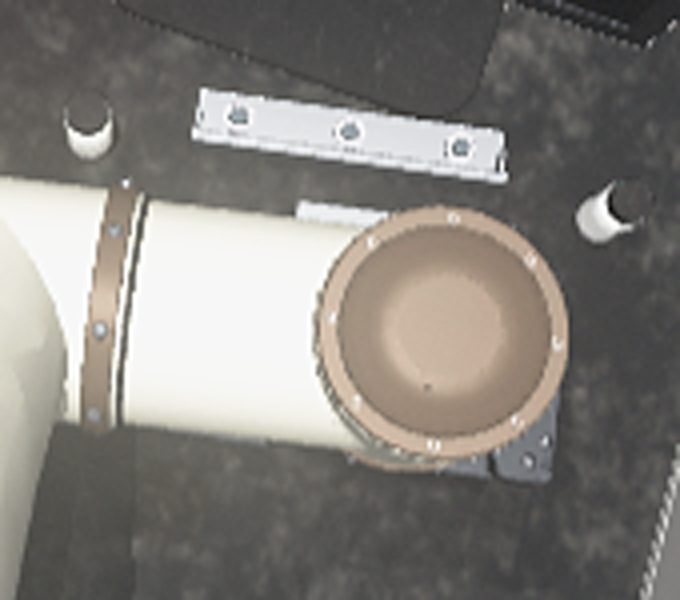

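The block's far edge is visible from the left corner (298,202) to (388,213), nearly parallel to the fence.

```bash
python3 - <<'E'
from h import *
P=world('top',np.array([(298,202),(388,213.5)])/4+[215,165]-.4,.042)[:,:2]
d=P[0]-P[1];print(P.round(4),np.degrees(np.arctan2(d[1],d[0])))
print('far-left corner in fence',((P[0]-FO)@FX).round(4),((P[0]-FO)@FY).round(4))
t=sense()['tcp_pos'][:2]-FO;print('tcp fence',t@FX,t@FY)
E
```

```text
[[ 0.6116 -0.194 ]
 [ 0.6054 -0.2437]] 82.88540452875002
far-left corner in fence -0.0334 0.0267
tcp fence -0.13360260869219437 -0.013228195806294689
```

```bash
python3 -m inch '[{"hand":0.15,"slide":[-1.5,0.2,0],"yaw":0},{"hand":0.3,"slide":[-1.5,0.2,4],"yaw":-0.1},{"hand":0.55,"slide":[-1.5,0.2,8],"yaw":-0.27},{"hand":0.55,"slide":[-1.5,0.2,8],"yaw":-0.45},{"hand":0.55,"slide":[-1.5,0.2,8],"yaw":-0.63},{"hand":0.55,"slide":[-1.5,0.2,8],"yaw":-0.81},{"hand":0.55,"slide":[-1.5,0.2,8],"yaw":-0.99},{"hand":0.55,"slide":[-1.5,0,8],"yaw":-1.17},{"hand":0.55,"slide":[-1,-2,8],"yaw":-1.35},{"hand":0.55,"slide":[0,-4,8],"yaw":-1.53}]'; python3 -c "
from h import *
s=sense();print(s['joints'].round(1))
crop('top','pics/t6.png',215,165,170,150,4)"
```

```text
time_s: 12.28
tcp_pos: [0.5089, -0.2603, 0.1691]
ee_rot: [[-0.1, -0.995, 0.003], [-0.995, 0.1, -0.001], [0.0, -0.004, -1.0]]
wrist_force: [-0.1, 0.5, 0.2]
gripper_width: 0.453
[-10.9  23.6 -16.7   0.  -49.6   5.1]
```

```bash
python3 -m inch '[{"hand":0.55,"slide":[1,-3.5,0],"yaw":-0.04},{"hand":0.55,"slide":[3.7,-6.9,0],"yaw":-0.04},{"hand":0.55,"slide":[3.7,-6.9,-4],"yaw":-0.04},{"hand":0.55,"slide":[3.7,-6.9,-8],"yaw":-0.04},{"hand":0.55,"slide":[3.7,-6.9,-8],"yaw":-0.04}]'; python3 -c "
from h import *
crop('top','pics/t7.png',215,165,170,150,4)"
```

```text
time_s: 12.95
tcp_pos: [0.5435, -0.3282, 0.0854]
ee_rot: [[-0.134, -0.991, -0.006], [-0.991, 0.134, 0.002], [-0.001, 0.006, -1.0]]
wrist_force: [0.6, -0.0, -0.0]
gripper_width: 0.45
```

View pics/t7.png

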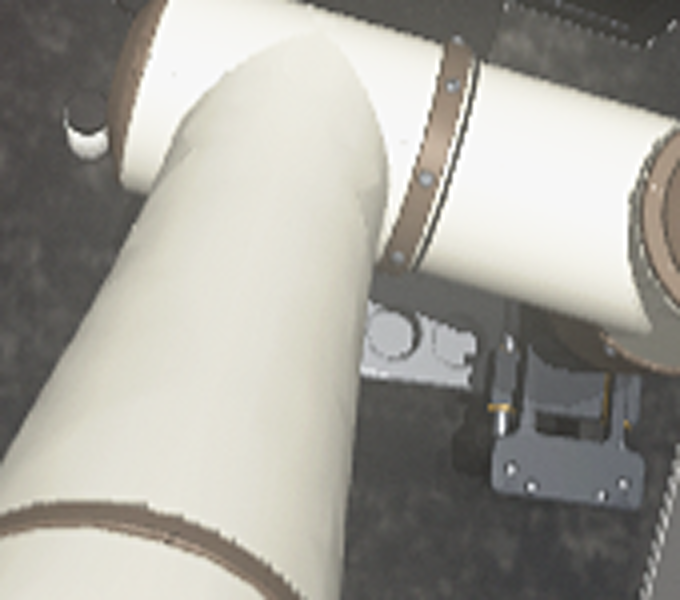

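The block's near-right corner is at (471,388), with its near edge running to (362,375). The gripper is just to its right.

```bash
python3 - <<'E'
from h import *
P=world('top',np.array([(471,388),(362,375)])/4+[215,165]-.4,.042)[:,:2]
d=P[1]-P[0];print(P.round(4),np.degrees(np.arctan2(d[1],d[0])))
for p in(P[0],sense()['tcp_pos'][:2]): print(((p-FO)@FX).round(4),((p-FO)@FY).round(4))
E
```

```text
[[ 0.5098 -0.2871]
 [ 0.5167 -0.2281]] 83.29918966043748
-0.1216 -0.0794
-0.0808 -0.1159
```

```bash
python3 -m inch '[{"hand":0.55,"slide":[0.07,0.5,0],"yaw":0},{"hand":0.55,"slide":[0.14,1,0],"yaw":0},{"hand":0.55,"slide":[0.2,1.5,0],"yaw":0},{"hand":0.55,"slide":[0.25,1.8,0],"yaw":0}]';python3 -m inch '[{"hand":0.55,"slide":[0.07,0.5,0],"yaw":0},{"hand":0.55,"slide":[0.14,1,0],"yaw":0},{"hand":0.55,"slide":[0.21,1.5,0],"yaw":0},{"hand":0.55,"slide":[0.28,2,0],"yaw":0},{"hand":0.55,"slide":[0.34,2.4,0],"yaw":0},{"hand":0.55,"slide":[0.38,2.7,0],"yaw":0}]'
```

```text
time_s: 13.5
tcp_pos: [0.5487, -0.3121, 0.0904]
ee_rot: [[-0.133, -0.991, 0.003], [-0.991, 0.133, -0.003], [0.003, -0.003, -1.0]]
wrist_force: [-1.0, -5.5, 1.9]
gripper_width: 0.449
time_s: 14.25
tcp_pos: [0.5527, -0.2852, 0.0903]
ee_rot: [[-0.134, -0.991, 0.003], [-0.991, 0.134, -0.003], [0.002, -0.004, -1.0]]
wrist_force: [-0.9, -6.2, 2.2]
gripper_width: 0.445
```

```bash
python3 -m inch '[{"hand":0.55,"slide":[-0.27,-1.5,0],"yaw":0},{"hand":0.55,"slide":[-0.27,-1.5,4],"yaw":0},{"hand":0.55,"slide":[-0.27,-1.5,8],"yaw":0},{"hand":0.15,"slide":[-3,2,8],"yaw":0.15},{"hand":0.15,"slide":[-5,6,8],"yaw":0.33},{"hand":0.15,"slide":[-6.5,8.1,8],"yaw":0.51},{"hand":0.15,"slide":[-6.5,8.1,8],"yaw":0.69},{"hand":0.15,"slide":[-6.5,8.1,8],"yaw":0.87},{"hand":0.15,"slide":[-6.5,8.1,8],"yaw":1.05},{"hand":0.15,"slide":[-6.5,8.1,8],"yaw":1.23}]';python3 -m inch '[{"hand":0.15,"slide":[0,0,0],"yaw":0.18},{"hand":0.15,"slide":[0,0,0],"yaw":0.341},{"hand":0.15,"slide":[0,0,-4],"yaw":0.341},{"hand":0.15,"slide":[0,0,-8],"yaw":0.341},{"hand":0.15,"slide":[0,0,-8],"yaw":0.341}]'
python3 -c "
from h import *
crop('top','pics/t8.png',215,165,170,150,4)"
```

```text
time_s: 15.5
tcp_pos: [0.4866, -0.2033, 0.1685]
ee_rot: [[0.891, -0.453, 0.001], [-0.453, -0.891, 0.0], [0.0, -0.001, -1.0]]
wrist_force: [0.1, -0.9, 0.1]
gripper_width: 0.851
time_s: 16.12
tcp_pos: [0.4847, -0.2031, 0.086]
ee_rot: [[0.991, -0.135, -0.007], [-0.135, -0.991, 0.001], [-0.007, -0.0, -1.0]]
wrist_force: [0.1, -0.1, 0.2]
gripper_width: 0.848
```

View pics/t8.png

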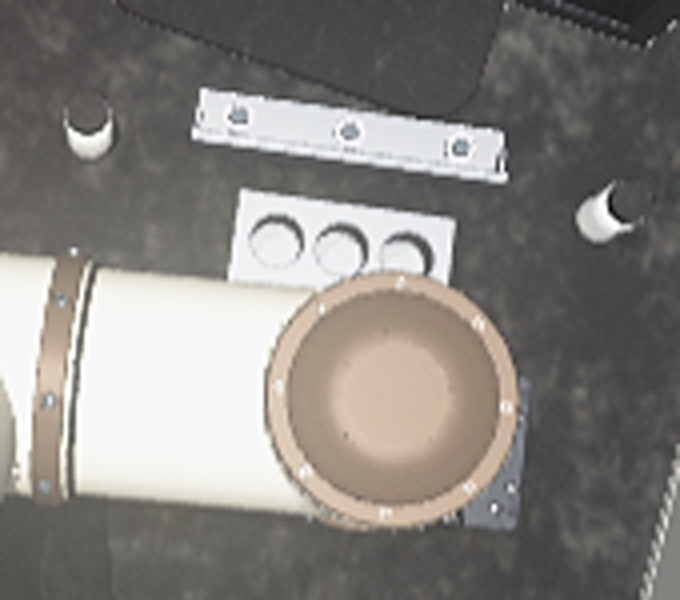

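The block's far edge runs from (242,189) to (455,216). It is centred and parallel to the fence front edge, (192,140)–(508,184).

```bash
python3 - <<'E'
from h import *
P=world('top',np.array([(242,189),(455,216.5)])/4+[215,165]-.4,.042)[:,:2]
d=P[0]-P[1];print(P.round(4),np.degrees(np.arctan2(d[1],d[0])))
for p in(*P,sense()['tcp_pos'][:2]): print(((p-FO)@FX).round(4),((p-FO)@FY).round(4))
E
```

```text
[[ 0.6187 -0.1631]
 [ 0.6039 -0.2808]] 82.81142096169135
-0.0305 0.0582
-0.0292 -0.0603
-0.1562 0.0005
```

```bash
python3 -m inch '[{"hand":0.15,"slide":[0.7,-0.1,0],"yaw":0},{"hand":0.15,"slide":[1.4,-0.19,0],"yaw":0},{"hand":0.15,"slide":[2,-0.27,0],"yaw":0},{"hand":0.15,"slide":[2.5,-0.34,0],"yaw":0},{"hand":0.15,"slide":[3,-0.41,0],"yaw":0},{"hand":0.15,"slide":[3.5,-0.48,0],"yaw":0},{"hand":0.15,"slide":[4,-0.55,0],"yaw":0},{"hand":0.15,"slide":[4.4,-0.6,0],"yaw":0},{"hand":0.15,"slide":[4.75,-0.65,0],"yaw":0},{"hand":0.15,"slide":[4.75,-0.65,0],"yaw":0}]';python3 -m inch '[{"hand":0.15,"slide":[0.1,-0.01,0],"yaw":0},{"hand":0.15,"slide":[0.2,-0.03,0],"yaw":0},{"hand":0.15,"slide":[0.3,-0.04,0],"yaw":0},{"hand":0.15,"slide":[0.4,-0.05,0],"yaw":0}]'
```

```text
time_s: 17.42
tcp_pos: [0.5313, -0.2094, 0.0877]
ee_rot: [[0.991, -0.135, -0.008], [-0.135, -0.991, 0.001], [-0.008, -0.0, -1.0]]
wrist_force: [-6.3, 0.2, 2.8]
gripper_width: 0.849
time_s: 17.92
tcp_pos: [0.5345, -0.2098, 0.0877]
ee_rot: [[0.991, -0.136, -0.009], [-0.136, -0.991, 0.001], [-0.009, -0.0, -1.0]]
wrist_force: [-7.4, 0.4, 4.2]
gripper_width: 0.849
```

```bash
python3 -m inch '[{"hand":0.15,"slide":[0.1,-0.01,0],"yaw":0},{"hand":0.15,"slide":[0.2,-0.03,0],"yaw":0},{"hand":0.15,"slide":[0.3,-0.04,0],"yaw":0}]';python3 -m inch '[{"hand":0.15,"slide":[0.05,-0.01,0],"yaw":0},{"hand":0.15,"slide":[0.1,-0.01,0],"yaw":0}]'
```

```text
time_s: 18.3
tcp_pos: [0.537, -0.2101, 0.0877]
ee_rot: [[0.991, -0.136, -0.011], [-0.136, -0.991, 0.002], [-0.011, -0.0, -1.0]]
wrist_force: [-9.8, 2.3, 6.6]
gripper_width: 0.854
time_s: 18.55
tcp_pos: [0.5371, -0.2101, 0.0876]
ee_rot: [[0.991, -0.136, -0.013], [-0.136, -0.991, 0.002], [-0.013, -0.0, -1.0]]
wrist_force: [-10.3, 2.2, 8.8]
gripper_width: 0.853
```

```bash
python3 -m inch '[{"hand":0.15,"slide":[0.05,-0.01,0],"yaw":0},{"hand":0.15,"slide":[0.1,-0.01,0],"yaw":0},{"hand":0.15,"slide":[0.1,-0.01,0],"yaw":0}]';python3 -m inch '[{"hand":0.15,"slide":[0.05,-0.01,0],"yaw":0},{"hand":0.15,"slide":[0.1,-0.01,0],"yaw":0},{"hand":0.15,"slide":[0.1,-0.01,0],"yaw":0}]'; python3 -c "
from h import *
s=sense();print(s['moment'])
crop('top','pics/t9.png',225,180,140,75,5.6)"
```

```text
time_s: 18.92
tcp_pos: [0.5372, -0.2102, 0.0877]
ee_rot: [[0.991, -0.136, -0.015], [-0.136, -0.991, 0.002], [-0.015, -0.0, -1.0]]
wrist_force: [-11.5, 2.0, 10.0]
gripper_width: 0.845
time_s: 19.3
tcp_pos: [0.5373, -0.2102, 0.0876]
ee_rot: [[0.991, -0.136, -0.017], [-0.136, -0.991, 0.003], [-0.017, -0.0, -1.0]]
wrist_force: [-13.3, 1.9, 12.3]
gripper_width: 0.852
[0.76606322 3.86611227 0.0673535 ]
```

View pics/t9.png

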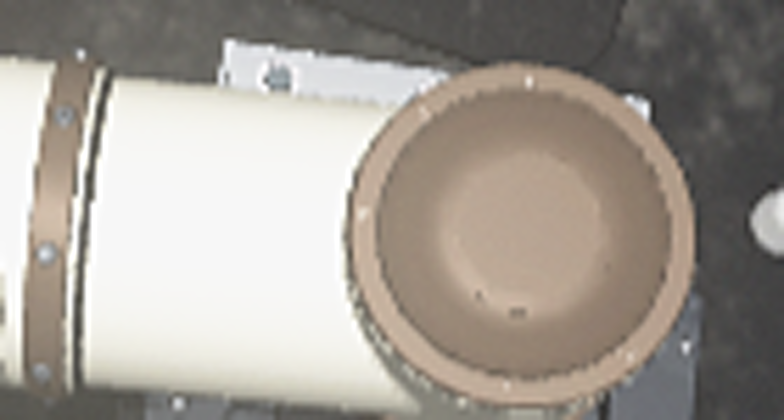

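The arm hides the contact, but the TCP has stopped while the force rises. I'll back off and check.

```bash
python3 -m inch '[{"hand":0.15,"slide":[-0.3,0.04,0],"yaw":0},{"hand":0.15,"slide":[-1,0.14,0],"yaw":0},{"hand":0.15,"slide":[-3,0.4,0],"yaw":0},{"hand":0.15,"slide":[-8,1.1,4],"yaw":0},{"hand":0.15,"slide":[-12,1.6,8],"yaw":0},{"hand":0.15,"slide":[-14,1.6,8],"yaw":0},{"hand":0.15,"slide":[-14,1.6,8],"yaw":0}]'; python3 -c "
from h import *
crop('top','pics/t10.png',230,180,130,90,6)
crop('side','pics/s10.png',220,160,140,100,5.6)"
```

```text
time_s: 20.23
tcp_pos: [0.4037, -0.1946, 0.1692]
ee_rot: [[0.991, -0.135, 0.003], [-0.135, -0.991, -0.0], [0.003, -0.0, -1.0]]
wrist_force: [-0.1, -0.9, 0.6]
gripper_width: 0.85
```

View pics/t10.png

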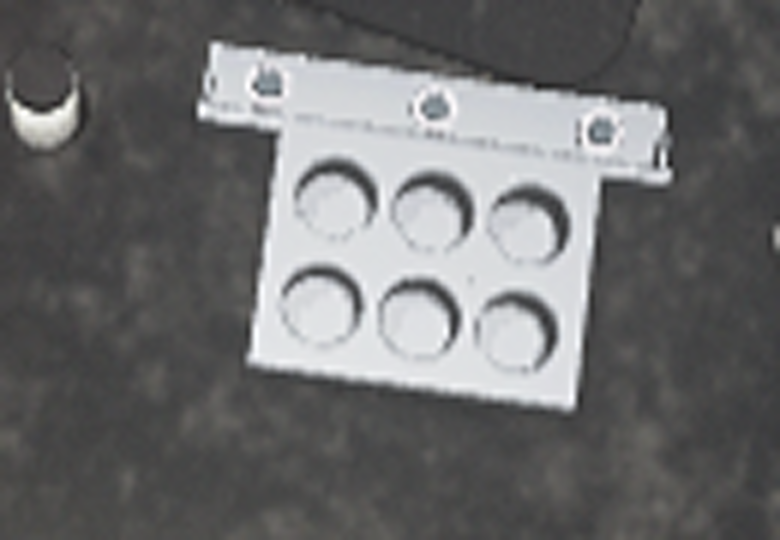

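The block sits against the fence, centred. Its near edge, (248,363)–(576,408), has slope 0.137 against 0.140 for the fence. One last look, from the side, for any gap.

View pics/s10.png

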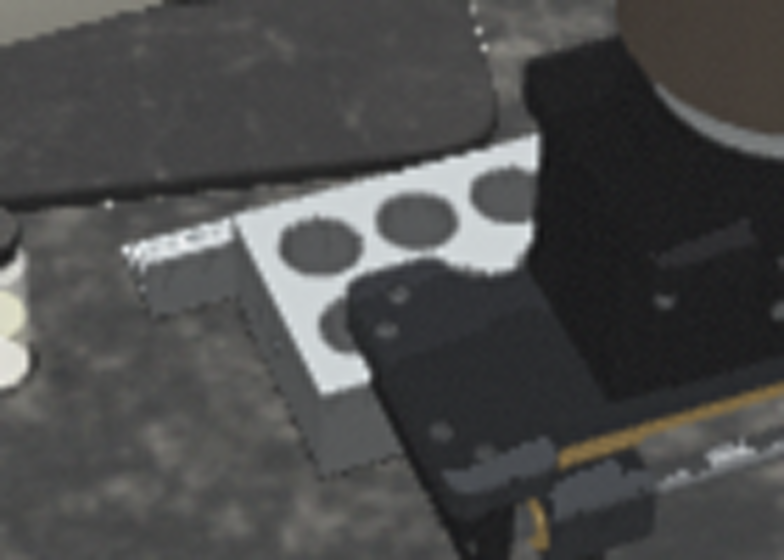

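```bash
python3 - <<'E'
from h import *
P=world('top',np.array([(248,363),(576,408)])/6+[230,180]-.4,.042)[:,:2]
F=world('top',np.array([(198,118),(670,183)])/6+[230,180]-.4,.0)[:,:2]
F3=world('top',np.array([(198,118),(670,183)])/6+[230,180]-.4,.03)[:,:2]
for Q in(P,F,F3):
    d=Q[0]-Q[1];n=np.array([d[1],-d[0]])/np.linalg.norm(d);print(np.degrees(np.arctan2(d[1],d[0])),np.linalg.norm(d),Q.mean(0), 'near edge to this line',(Q.mean(0)-P.mean(0))@n,'along',(Q.mean(0)-P.mean(0))@d/np.linalg.norm(d))
E
```

```text
82.30993308845741 0.12015870229560127 [ 0.54808684 -0.21365045] near edge to this line 0.0 along 0.0
82.33282874612308 0.18520817181709046 [ 0.64393003 -0.22684485] near edge to this line 0.0967467024754651 along -0.00028920171107846564
82.3328287461231 0.1788319698575868 [ 0.6376786  -0.22393605] near edge to this line 0.09016307741438566 along 0.0017595366965373503
```

```bash
python3 -c "
from station import *
print(finish_job())"
```

```text
the job is handed in; nothing more can be done
None
```

The block now lies with a long side flat against the front of the fence, centred along it. I handed the job in at about 20 s of the 69 s; no verdict was reported.

**What I did:** With closed fingers I nudged the head end and then the tail end to turn the block. I then pushed it forward with two open fingers. It drifted right, so I shifted it about 30 mm left from its end, then pushed it up to the fence and backed off.

**Last checks:**
- **Angle:** block and fence are parallel to about 0.02° in the picture.
- **Position along the fence:** the block is within about 2 mm of centre.
- **Contact:** the near side is 90.2 mm in front of the fence's top front edge, against 90 mm when flush. During the last push the tool stopped advancing while the force climbed to about 13 N horizontally.
- **Bystanders:** the left vial looks unmoved in the last pictures. I did not re-measure the right vial, mouse, pen or cap, but the tool never went near them.

**What disagreed:**
- **Fence edge:** read as the fence's foot instead, the same edge would leave a gap of about 7 mm. It would also make the fence 185 mm long instead of 180, and the force stop contradicts it.
- **Block position:** partway through, two estimates of where the block lay along the fence differed by 14 mm, because the arm and its shadow hid part of it. The later unobstructed pictures settled that.

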